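Hold a sprung gauge probe square on the marked ring of a test panel

ROBOT

A 6-joint arm with a two-finger parallel gripper is mounted at the origin on the work surface; the furniture and walls round the work are solid. World frame = base frame: x ahead of the robot, y to its left, z up, the work surface at z = 0. Lengths are in m, angles in rad, forces in N, time in s.
With the tool pointing down it reaches from about 0.325 to 0.9 m from the base axis. Payload 3.5 kg.
Tool frame: the origin (TCP) lies between the finger pads; the fingertips stand 8 mm ahead of it and the grasp point (between the pads) lies 11 mm behind it; z points along the fingers, y is the line along which they close (so a half turn about z gives the same grasp; the last joint's range is limited). The gripper opens to 85 mm and grips with 20 to 120 N. Pads are 22 mm wide; open, the fingers measure 114 mm over their backs; the gripper's body (76 mm by 85 mm) begins 54 mm behind the grasp point. The pads swing forward as they close: fully open they stand 13 mm farther back than shut.
Start: joints at [-1.44, 0.276, -0.026, 1.268, 0, 1.467], TCP at [0.145, -0.608, 0.239] pointing down, gripper open.
Joint ranges: [-3.12, 3.12], [-0.85, 1.88], [-1.08, 1.24], [-1.95, 2.15], [-1.57, 1.53], [-3.14, 3.14]. Speed limits (rad/s): [2.57, 2.57, 3.14, 3.14, 3.14, 3.14].

INTERFACE

Orientations are given as a 3x3 rotation matrix whose columns are the frame's x, y, z axes.
In Python, from station import bot gives the robot as it stands.
- The arm moves only by the tool move_arm, never from a script. Its argument "series" is text: rows parted by semicolons, each of 4 numbers parted by spaces: the shift along the tool's x, y, z in m, then the turn about the tool's z in rad. In form: tx ty tz yaw; .... A call has 1 to 8 rows; each row is the pose to reach, as a shift and turn from the pose commanded when the call began, along the tool's axes at that moment; what a row does not reach only later rows make up. A row lasts 1/8 s, in which the tool goes at most 62.5 mm and 10.7 degrees, less where a joint would pass 70% of its speed; a pose out of reach is approached as far as the arm can. A call with a gripper value outside its range is refused whole. "hand" is the opening, from 0 (shut) to 1 (fully open), set as the call begins (left out, the last holds). The fingers move at their own pace and stop on an object; the grip force is fixed at half the most. Time passes only in rows, so rows that repeat a pose let the fingers close. It gives the time, the measured TCP pose, the force, the opening and the grip force at its end, in the units of the state.
- bot.sense(): the state, without advancing time (a new reading comes with each control period).
- bot.grab_frame(name): name is "scene" or "side" or "wrist"; returns (picture, depth): 384x512x3 uint8, red, green, blue; 384x512 float32, m along the optical axis (not along the pixel's ray), 0 where there is no reading.
- bot.camera_model(name): a dict with "fx", "fy", "cx", "cy" (pixels), "rvec" (rotation vector, rad) and "tvec" (3), from world to camera coordinates, as OpenCV has them. Camera axes: x right, y down, z forward; pixel columns grow to the right and rows downward; lengths in m; the calibration is good to about 2 mm. A picture is of the moment at which its call begins: read the wrist's pose just before it. camera_model takes no time and is no camera call; for the wrist camera it gives the pose at the moment of the call.
- bot.close_job(): hands the job in; it is judged then, once.
The state is a dict: "t": time; "joint_pos": joint angles; "qd": joint speeds; "joint_efforts": joint torques, N m; "tool_pos": TCP position; "tcp_rot": TCP orientation; "force": force on the tool from outside, world axes, zero at the start; "moment": the same for the moment, N m; "grip_width": finger opening in m; "grasp_force": force on a finger pad.
Only numpy, scipy, OpenCV 4.12 (cv2) and the standard library are available. Lean on these libraries where they do the work, as an engineer would, in place of code of your own. Each camera call takes 0.05 s, during which the arm holds its last target. There are 200 camera calls.

TASK

Someone has left a vial standing on the large ring of the sloping test panel: first take it off and stand it upright on the bench, let go of it. Then take the gauge probe out of its holder and set its sprung nose on the middle of the large ring, with the probe square to the sloping panel, pressing only lightly, so that the nose is pushed about half way in. Finish while holding the probe there; leave the beaker, the cuvette case and the forceps alone.

Things in the scene. Friction and masses are not known exactly. Their poses are not given: they have to be found in the camera images.
- panel_stand: Low dark steel stand, foot 110 x 124 mm, fixed to the bench; origin at the centre of its underside, z up. It carries the panel, which slopes up along the stand's +x. Room: the work lies on the strip of bench between the computer monitor (robot side, right of x = 0.33 m, y = 0.2 m, about 0.4 m tall, with a thin lead lying behind it) and a window wall at x = 0.64 m; keep the hand and wrist clear of both when swinging across.
- panel: Flat bare aluminium test panel, 110 (up the slope) x 120 x 6 mm, fixed on the stand, sloping 0.30 rad (17 degrees), low edge towards the robot. Origin at the centre of its top face, 44 mm above the bench; its z axis points square out of the face, x up the slope, y along the level direction. A dark strip along its low edge stands 4 mm proud. One large black ring (26 mm) at the centre, four small ones (13 mm) near the corners, all flat print.
- spot (a point): Centre of the large ring, on the panel's top face (same axes as the panel). At the start the vial covers it.
- vial: Glass sample vial, brown with black screw cap, 28 mm across, 49 mm tall (body 28 mm across to a height of 40 mm, cap 22 mm across), about 30 g. Loose; at the start it stands on the panel over the large ring, square to the panel. Origin at the centre of its underside, z through the cap.
- probe_holder: Grey block 46 x 46 x 55 mm with a foot strip 6 mm high on two sides (78 mm long over all), fixed to the bench, with an upright through bore 18 mm wide. Origin at the centre of its underside. To its right (lower y), between it and the beaker, the bench is free over 70 mm or more.
- probe: Pen-like gauge probe, about 130 g, standing nose down in the holder's bore. Origin on its axis where the nose leaves the barrel; z points to the rear end. Barrel 14 mm thick from z = 0 to 40 mm, collar 30 mm across from 40 to 45 mm (rests on the block's top, so the origin stands 15 mm above the bench), black round grip 20 mm thick from 45 to 100 mm, rear end at 106 mm. Lift it straight up at least 55 mm to clear the bore.
- nose_tip (a point): Rounded end of the probe's steel nose (7 mm thick): on the probe's axis, 10 mm ahead of the barrel (z = -10 mm of the probe) when not pressed.
- probe_nose (a joint): How far the nose is pushed into the barrel: 0 free, 0.008 m at the stop. A spring resists it: about 1.2 N at first, plus 0.6 N a mm, 6 N at the stop.
- beaker: Clear beaker, 56 mm across, 68 mm tall, a bystander; origin at the centre of its underside.
- cuvette_case: Small clear case, 50 x 66 x 26 mm, a bystander; origin at the centre of its underside.
- forceps: Thin forceps lying flat, 112 mm long along its y, 8 mm high, a bystander; origin at the centre of its underside.

How it is judged:
By the outcome, as a careful person would: the job done as asked, in the order asked, and still so for the second after the job is handed in, while the arm keeps its last pose, push and grip.
It also fails if it takes over 59 s, if anything falls off the work surface, if the arm or the gripper's body presses on something with over 40 N, if the wrist force passes 120 N, or if a joint passes its speed limit or range.

## Working session

There is one attempt and no reset: what is moved stays moved. The work goes in short steps, Python scripts to look and compute and a tool call to move; the robot and the scene stay as the last step left them, time stands still between calls to the robot, and variables do not carry over. Pictures are saved under pics/ and viewed, at most 10 in all, crops included, and the job is handed in when it is done.

Besides the shell and the picture viewer there is one more tool, called after "Request:" by a JSON object that holds its "method" and its "body". move_arm: Moves the arm, as the interface text tells. Its arguments: {"type":"object","properties":{"series":{"type":"string"},"hand":{"type":"number"}},"required":["series"]}

```bash
ls; mkdir -p pics; cat > h.py <<'E'
import numpy as np, cv2
from station import bot
def cam(n):
    m=bot.camera_model(n); R=cv2.Rodrigues(np.array(m['rvec'],float))[0]; return m,R,np.array(m['tvec'],float).ravel()
def shot(n,f=None):
    c=cam(n); p,d=bot.grab_frame(n)
    if f: cv2.imwrite('pics/'+f,p[:,:,::-1])
    np.savez('pics/'+n+'.npz',p=p,d=d,fx=c[0]['fx'],fy=c[0]['fy'],cx=c[0]['cx'],cy=c[0]['cy'],R=c[1],t=c[2]); return p,d
def cloud(n):
    z=np.load('pics/'+n+'.npz'); d=z['d']; v,u=np.mgrid[:384,:512]
    C=np.stack([(u-z['cx'])/z['fx']*d,(v-z['cy'])/z['fy']*d,d],-1)
    W=(C-z['t'])@z['R']; W[d==0]=np.nan; return W,z['p']
def proj(n,X):
    z=np.load('pics/'+n+'.npz'); c=z['R']@np.array(X,float)+z['t']; return c[:2]/c[2]*[z['fx'],z['fy']]+[z['cx'],z['cy']]
E
python3 - <<'E'
from h import *
s=bot.sense(); print({k:np.round(v,3).tolist() for k,v in s.items()})
a=shot('scene')[0]; b=shot('side')[0]
for n in('scene','side'):
    m,R,t=cam(n); print(n,-R.T@t,R[2])
o=np.hstack([a,b]); cv2.imwrite('pics/a.png',cv2.resize(a,(800,600))[:,:,::-1]);cv2.imwrite('pics/b.png',cv2.resize(b,(800,600))[:,:,::-1])
E
```

```text
pics
{'t': 0.0, 'joint_pos': [-1.44, 0.277, -0.028, 1.268, 0.0, 1.467], 'qd': [-0.0, 0.0, 0.001, -0.0, 0.001, -0.002], 'joint_efforts': [-0.001, -44.55, 29.521, 0.016, -0.0, 0.0], 'tool_pos': [0.145, -0.607, 0.238], 'tcp_rot': [[0.973, 0.232, -0.0], [0.232, -0.973, 0.002], [0.0, -0.002, -1.0]], 'force': [-0.533, 0.795, 0.354], 'moment': [0.004, -0.057, 0.022], 'grasp_force': 0.0, 'grip_width': 0.085}
scene [ 0.33956264 -0.64076334  0.48425649] [ 0.10176063  0.86468683 -0.49189579]
side [0.15728109 0.81033837 0.51354642] [ 0.35144102 -0.77095732 -0.53114406]
```

View pics/a.png

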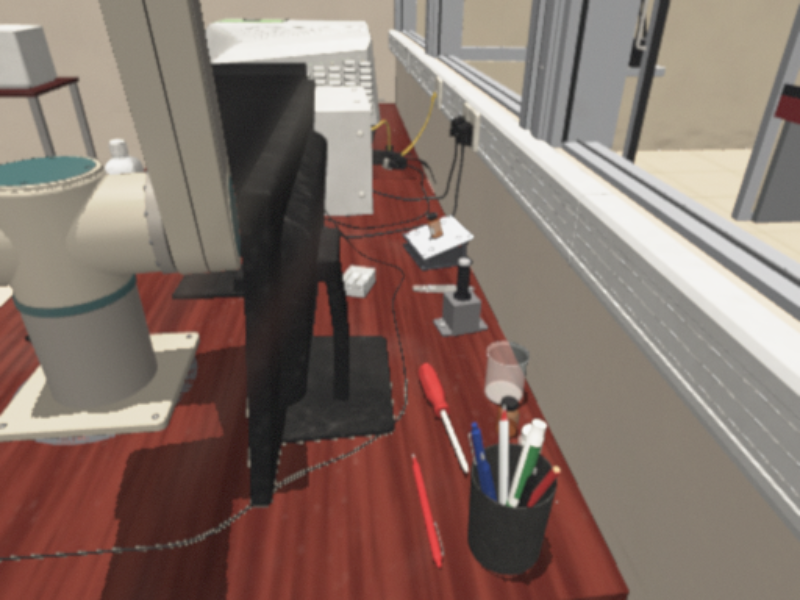

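View pics/b.png

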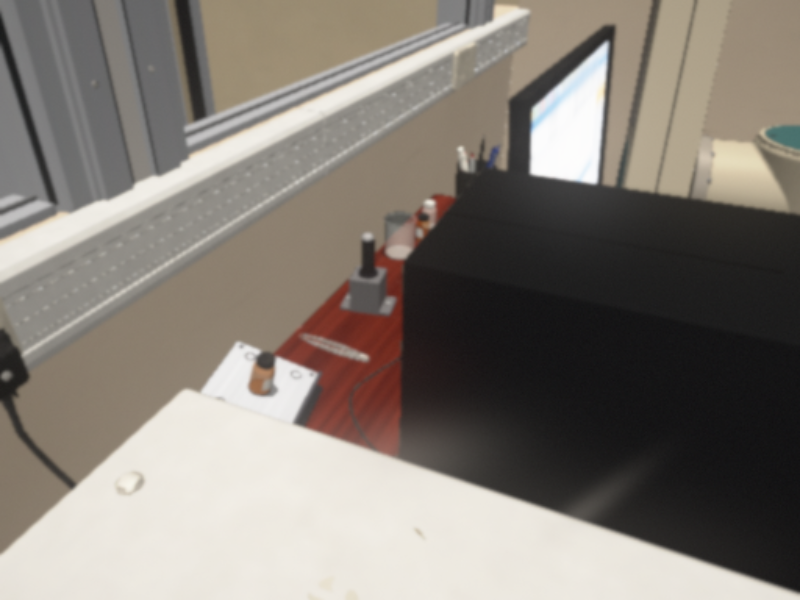

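Scene view: the vial stands on the panel at about (435,228), the probe in its holder at (463,295), the case at (358,280), forceps at (435,288) and beaker at (507,372). The tall monitor separates this strip from the robot. In the side view the vial is at (263,373) and the probe at (368,270).

```bash
python3 - <<'E'
from h import *
for n,pts in (('scene',dict(vialcap=(435,218),vial=(435,230),panL=(410,235),panNear=(425,250),panR=(468,238),panTop=(445,220),holder=(462,310),probe=(463,280),probetop=(463,262),case=(358,278),forc=(430,288),beaker=(507,385),monTop=(250,75),monR=(305,85),monbot=(262,490),standfoot=(380,420),pc=(340,100),pcbot=(350,210),sill=(480,150),screw=(435,390))),
 ('side',dict(vialcap=(265,358),vial=(262,380),pan=(230,380),pan2=(300,400),probe=(368,258),holdertop=(368,275),holder=(368,292),mon=(550,70),blackbox=(450,230),blackbox2=(410,270),blackbot=(400,450),white=(200,420),forc=(330,346)))):
    W,p=cloud(n)
    for k,(u,v) in pts.items():
        print(n,k,np.round(W[int(v*.64),int(u*.64)],3))
# top map: max height per 2cm cell
W,_=cloud('scene');W2,_=cloud('side');P=np.vstack([W.reshape(-1,3),W2.reshape(-1,3)]);P=P[~np.isnan(P[:,0])]
print('rows x .1-.7, cols y -.5...5 (cm)')
print('      ',' '.join('%3d'%round(y*100) for y in np.arange(-.5,.62,.04)))
for x in np.arange(0.1,.72,.03):
    r=[]
    for y in np.arange(-.5,.62,.04):
        m=(abs(P[:,0]-x)<.015)&(abs(P[:,1]-y)<.02); r.append('%3d'%round(P[m,2].max()*100) if m.sum()>2 else '  .')
    print('%.2f'%x,' '.join(r))
E
```

```text
scene vialcap [0.513 0.361 0.086]
scene vial [0.514 0.359 0.061]
scene panL [0.47  0.411 0.03 ]
scene panNear [0.491 0.325 0.032]
scene panR [0.574 0.328 0.055]
scene panTop [0.547 0.436 0.052]
scene holder [0.512 0.076 0.045]
scene probe [0.514 0.091 0.089]
scene probetop [0.513 0.094 0.12 ]
scene case [0.356 0.24  0.024]
scene forc [0.487 0.228 0.002]
scene beaker [ 0.536 -0.101  0.036]
scene monTop [0.188 0.374 0.348]
scene monR [0.291 0.166 0.364]
scene monbot [ 0.252 -0.283  0.084]
scene standfoot [ 0.371 -0.119  0.009]
scene pc [0.336 0.688 0.252]
scene pcbot [0.35  0.586 0.023]
scene sill [0.638 0.533 0.172]
scene screw [ 0.445 -0.083  0.021]
side vialcap [0.508 0.373 0.093]
side vial [0.509 0.383 0.069]
side pan [0.552 0.385 0.055]
side pan2 [0.476 0.358 0.031]
side probe [0.512 0.109 0.09 ]
side holdertop [0.511 0.111 0.062]
side holder [0.508 0.118 0.04 ]
side mon [0.293 0.085 0.367]
side blackbox [0.263 0.491 0.352]
side blackbox2 [0.269 0.538 0.348]
side blackbot [0.272 0.539 0.209]
side white [0.373 0.608 0.255]
side forc [0.517 0.217 0.003]
rows x .1-.7, cols y -.5...5 
[... 1968 characters left out ...]
  1   0   5   5   5   7   7   0   0   5   6   4   0   1   0   5   6   6   6   .   .   .   0   1
0.58   .   .   .   0   1   0   0   0   0   0   7   7   0   .   0   0   0   0   1   0   0   6   6   6   .   .   3  20   0
0.61   .   .   .   .   .   .   .   .   .   .   .   .   .   .   .   .   .   .   .   .   .   .   .   .   .   .  20  22  22
0.64  26  26  26  26  26  26  26  26  26  26  26  26  26  26  26  26  26  26  26  26  26  26  26  26  26  26  26  25  25
0.67  26  26  26  26  26  26  26  26  26  26  26  26  26  26  26  26  26  26  26  47  47  47  47  45  26  26  26  25  26
0.70  27  27  27  27  27  27  27  27  27  27  27  26  26  26  26  26  26  26  47  47  44  44  45  45  26  26  26  26  26
```

```bash
python3 - <<'E'
from h import *
for n in('scene','side'):
    W,p=cloud(n);P=W.reshape(-1,3);C=p.reshape(-1,3).astype(int)
    m=(abs(P[:,0]-.515)<.08)&(abs(P[:,1]-.375)<.09)&(P[:,2]>.018)&(P[:,2]<.066)&(C.min(1)>120)
    Q=P[m]
    for i in range(5):
        A=np.c_[Q[:,:2],np.ones(len(Q))];k=np.linalg.lstsq(A,Q[:,2],rcond=None)[0];r=Q[:,2]-A@k;Q=Q[abs(r)<max(.002,2*r.std())]
    nn=np.array([-k[0],-k[1],1]);nn/=np.linalg.norm(nn)
    print(n,len(Q),'normal',nn.round(3),'tilt',np.arccos(nn[2]),'yaw of up',np.arctan2(-nn[1],-nn[0]),r.std())
    rect=cv2.minAreaRect(Q[:,:2].astype(np.float32));print(rect, 'z at c',k@[*rect[0],1])
    # vial, probe
    for nm,c,lo,hi in(('vial',(.513,.37),.07,.1),('probe',(.513,.1),.065,.118),('beaker',(.54,-.09),.01,.07),('holder',(.513,.1),.05,.06)):
        mm=(np.linalg.norm(P[:,:2]-c,axis=1)<.05)&(P[:,2]>lo)&(P[:,2]<hi);q=P[mm];print(n,nm,len(q),np.percentile(q,[3,50,97],axis=0).round(3).tolist())
E
```

```text
scene 512 normal [-0.289 -0.062  0.955] tilt 0.30016488621343157 yaw of up 0.21092918805171748 0.0009311413253610256
((0.5234290361404419, 0.3719831705093384), (0.10315495729446411, 0.1234833225607872), 12.180330276489258) z at c 0.04265918218681913
scene vial 63 [[0.499, 0.358, 0.071], [0.51, 0.363, 0.08], [0.523, 0.376, 0.091]]
scene probe 161 [[0.507, 0.088, 0.067], [0.515, 0.092, 0.092], [0.525, 0.1, 0.116]]
scene beaker 866 [[0.516, -0.102, 0.014], [0.54, -0.089, 0.047], [0.566, -0.05, 0.067]]
scene holder 165 [[0.493, 0.074, 0.051], [0.513, 0.088, 0.054], [0.54, 0.118, 0.059]]
side 1746 normal [-0.289 -0.06   0.955] tilt 0.29951702592799406 yaw of up 0.20450489258939503 0.0008610050905661131
((0.5248920917510986, 0.3607552647590637), (0.10785230994224548, 0.09893456101417542), 13.798317909240723) z at c 0.04546098664811307
side vial 229 [[0.5, 0.364, 0.071], [0.508, 0.377, 0.084], [0.522, 0.384, 0.095]]
side probe 188 [[0.508, 0.095, 0.067], [0.513, 0.106, 0.093], [0.523, 0.11, 0.117]]
side beaker 555 [[0.518, -0.136, 0.014], [0.536, -0.061, 0.047], [0.566, -0.049, 0.069]]
side holder 186 [[0.493, 0.076, 0.051], [0.51, 0.113, 0.057], [0.54, 0.126, 0.059]]
```

Request:
{"method": "move_arm", "body": {"series": "0 0 -0.06 0; 0 0 -0.12 0; 0 0 -0.18 0; 0 0 -0.24 0; 0 0 -0.27 0"}}

```text
t: 0.72
tool_pos: [0.1448, -0.6082, 0.5132]
tcp_rot: [[0.973, 0.232, 0.001], [0.232, -0.973, -0.005], [-0.0, 0.005, -1.0]]
force: [-0.3, -1.1, -1.1]
grip_width: 0.0852
grasp_force: 0.0
```

Request:
{"method": "move_arm", "body": {"series": "0.048 -0.028 0 0; 0.097 -0.056 0 0; 0.145 -0.084 0 0; 0.194 -0.112 0 0; 0.242 -0.14 0 0; 0.291 -0.168 0 0; 0.34 -0.196 0 0; 0.388 -0.224 0 0.026"}}

```text
t: 1.72
tool_pos: [0.4714, -0.2987, 0.5088]
tcp_rot: [[0.979, 0.206, -0.001], [0.206, -0.979, 0.0], [-0.001, -0.001, -1.0]]
force: [0.2, -1.2, 0.1]
grip_width: 0.0853
grasp_force: 0.0
```

```bash
python3 - <<'E'
from h import *
s=bot.sense(); print({k:np.round(v,3).tolist() for k,v in s.items()})
R=np.array(s['tcp_rot']);p=np.array(s['tool_pos']);print(R.T@(np.array([.508,.10,.45])-p),R.T@(np.array([.508,.37,.35])-p))
E
```

```text
{'t': 1.725, 'joint_pos': [-0.681, 0.146, 0.369, 1.794, -0.0, 2.254], 'qd': [0.806, 0.171, 0.193, 0.021, 0.001, 1.007], 'joint_efforts': [-3.469, -40.266, 29.251, 0.3, 0.039, -0.696], 'tool_pos': [0.471, -0.299, 0.509], 'tcp_rot': [[0.979, 0.206, -0.001], [0.206, -0.979, 0.0], [-0.001, -0.001, -1.0]], 'force': [0.194, -1.167, 0.087], 'moment': [-0.046, -0.024, -0.021], 'grasp_force': 0.0, 'grip_width': 0.085}
[ 0.11785207 -0.38261044  0.05892342] [ 0.17342993 -0.64678837  0.15902897]
```

Request:
{"method": "move_arm", "body": {"series": "0.015 -0.048 0 -0.18; 0.03 -0.096 0 -0.36; 0.044 -0.144 0 -0.54; 0.059 -0.191 0 -0.72; 0.074 -0.239 0 -0.9; 0.089 -0.287 0 -1.08; 0.103 -0.335 0 -1.26; 0.118 -0.383 0 -1.44"}}

```text
t: 2.72
tool_pos: [0.5065, 0.1005, 0.5089]
tcp_rot: [[-0.083, 0.997, -0.001], [0.997, 0.083, -0.0], [-0.0, -0.001, -1.0]]
force: [0.8, -0.7, -0.7]
grip_width: 0.0854
grasp_force: 0.0
```

```bash
python3 - <<'E'
from h import *
s=bot.sense(); print({k:np.round(v,3).tolist() for k,v in s.items() if k in('joint_pos','tool_pos','tcp_rot','force')})
R=np.array(s['tcp_rot']);p=np.array(s['tool_pos']);print(R.T@(np.array([.508,.36,.40])-p))
E
```

```text
{'joint_pos': [0.071, 0.067, 0.28, 1.784, -0.0, 1.559], 'tool_pos': [0.507, 0.101, 0.509], 'tcp_rot': [[-0.083, 0.997, -0.001], [0.997, 0.083, -0.0], [-0.0, -0.001, -1.0]], 'force': [0.809, -0.68, -0.718]}
[0.25847421 0.02305188 0.10883769]
```

Request:
{"method": "move_arm", "body": {"series": "0.032 0.003 0 -0.18; 0.065 0.006 0.02 -0.36; 0.097 0.009 0.04 -0.54; 0.13 0.012 0.06 -0.72; 0.162 0.015 0.08 -0.9; 0.195 0.018 0.1 -1.08; 0.227 0.021 0.11 -1.26; 0.258 0.023 0.11 -1.44"}}

```text
t: 3.72
tool_pos: [0.5091, 0.3586, 0.3971]
tcp_rot: [[-0.999, 0.048, -0.003], [0.048, 0.999, -0.002], [0.003, -0.002, -1.0]]
force: [1.5, 0.4, -0.2]
grip_width: 0.0857
grasp_force: 0.0
```

Request:
{"method": "move_arm", "body": {"series": "0 0 0 -0.15; 0 0 0 -0.256; 0 0 0 -0.256"}}

```text
t: 4.1
tool_pos: [0.5096, 0.3579, 0.3986]
tcp_rot: [[-0.98, -0.2, -0.001], [-0.2, 0.98, -0.001], [0.001, -0.0, -1.0]]
force: [-0.1, 0.6, -0.1]
grip_width: 0.0853
grasp_force: 0.0
```

```bash
python3 - <<'E'
from h import *
s=bot.sense(); print({k:np.round(v,3).tolist() for k,v in s.items() if k in('joint_pos','tool_pos','tcp_rot','force')})
w=shot('wrist')[0]; a=shot('scene')[0]
cv2.imwrite('pics/w1.png',np.vstack([cv2.resize(w,(400,300)),cv2.resize(a,(400,300))])[:,:,::-1])
E
```

```text
{'joint_pos': [0.509, 0.24, 0.255, 1.587, 0.0, 0.307], 'tool_pos': [0.51, 0.358, 0.399], 'tcp_rot': [[-0.98, -0.2, -0.001], [-0.2, 0.98, -0.001], [0.001, -0.0, -1.0]], 'force': [-0.064, 0.603, -0.054]}
```

View pics/w1.png

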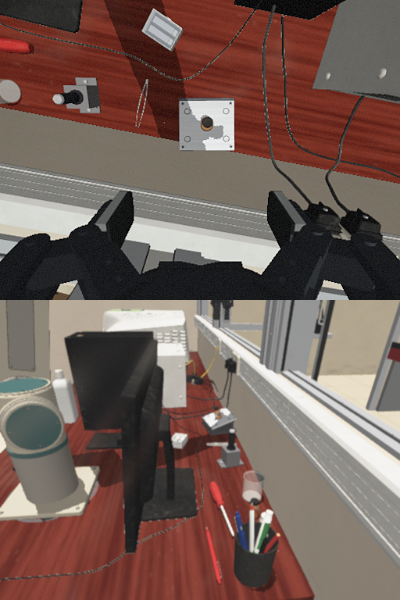

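Wrist view: vial at about (207,123) on the white panel, the probe (60,98) in its holder, forceps at (142,103), case at (163,30) and the cable at y≈75. The scene view shows the arm clear of the monitor.

```bash
python3 - <<'E'
from h import *
W,p=cloud('wrist');P=W.reshape(-1,3);C=p.reshape(-1,3).astype(int)
m=(abs(P[:,0]-.515)<.08)&(abs(P[:,1]-.375)<.09)&(P[:,2]>.018)&(P[:,2]<.068)&(C.min(1)>110)
Q=P[m]
for i in range(6):
    A=np.c_[Q[:,:2],np.ones(len(Q))];k=np.linalg.lstsq(A,Q[:,2],rcond=None)[0];r=Q[:,2]-A@k;Q=Q[abs(r)<max(.002,2*r.std())]
nn=np.array([-k[0],-k[1],1]);nn/=np.linalg.norm(nn)
rect=cv2.minAreaRect(Q[:,:2].astype(np.float32));print(nn,rect,k@[*rect[0],1],np.arctan2(-nn[1],-nn[0]))
for nm,c,lo,hi in(('vialcap',(.513,.37),.078,.12),('vialbody',(.513,.37),.066,.078),('probetop',(.513,.1),.115,.14),('collar',(.513,.1),.057,.067),('holder',(.513,.1),.05,.057),('forceps',(.5,.22),.003,.02),('beaker',(.54,-.09),.06,.08),('case',(.36,.24),.015,.04)):
    q=P[(np.linalg.norm(P[:,:2]-c,axis=1)<.07)&(P[:,2]>lo)&(P[:,2]<hi)]
    if len(q)>5: print(nm,len(q),np.median(q,0).round(4),cv2.minAreaRect(q[:,:2].astype(np.float32)))
W2=P[~np.isnan(P[:,0])]
print('map mm; y:',[round(y*100) for y in np.arange(-.02,.34,.02)])
for x in np.arange(.36,.62,.02):
    print('%.2f'%x,' '.join('%4d'%round(1000*np.percentile(W2[q,2],95)) if (q:=(abs(W2[:,0]-x)<.01)&(abs(W2[:,1]-y)<.01)).sum()>2 else '   .' for y in np.arange(-.02,.34,.02)))
cv2.imwrite('pics/w2.png',cv2.resize(p[60:260,30:330],(800,533),interpolation=cv2.INTER_CUBIC)[:,:,::-1])
E
```

```text
[-0.28888179 -0.06206317  0.95535097] ((0.5208495259284973, 0.37332284450531006), (0.10258866846561432, 0.11895971745252609), 11.673666000366211) 0.04372263502503529 0.21162258235382633
vialcap 202 [0.5089 0.3716 0.0897] ((0.5103298425674438, 0.37196511030197144), (0.0243833027780056, 0.025178583338856697), 59.00955581665039)
vialbody 41 [0.5135 0.3699 0.0749] ((0.5130547285079956, 0.37228554487228394), (0.0284682959318161, 0.0252109095454216), 11.610795021057129)
probetop 146 [0.5149 0.1016 0.1195] ((0.5148144364356995, 0.10119098424911499), (0.017385317012667656, 0.016185684129595757), 49.517635345458984)
collar 148 [0.5119 0.1076 0.0596] ((0.5109694004058838, 0.0997164323925972), (0.03669218719005585, 0.025682978332042694), 29.589792251586914)
holder 547 [0.5092 0.109  0.0544] ((0.5155996084213257, 0.10035285353660583), (0.04544534534215927, 0.047054897993803024), 11.304073333740234)
forceps 120 [0.4974 0.2249 0.0059] ((0.5076298713684082, 0.2227640450000763), (0.020176751539111137, 0.11231128871440887), 77.33727264404297)
case 1494 [0.3527 0.2476 0.0258] ((0.3520316481590271, 0.2
[... 695 characters left out ...]
    1    8    1    2    1    2    1
0.48    1    1    1    1    1    6    9   37    1    1    1    1    8    1    1    1   31   32
0.50    1    1    1    1    1   56  118   56    1    1    1    1    7    1    1  457  475  482
0.52    1    1    1    1    .    .  121   60    1    1    1    1    7    1    1  470  476  471
0.54    1    1    1    1    .   55   56   55    1    1    1    1    5    1    1  460  464  457
0.56    1    1    1    1    1    5    6    5    1    1    1    1    3    1    1    1    1   55
0.58    1    1    1    1    1    1    1    1    1    1    1    1    1    1    1    1    1   59
0.60    .    .    .    .    .    .    .    .    .    .    .    .    .    .    .    .    .    .
```

View pics/w2.png

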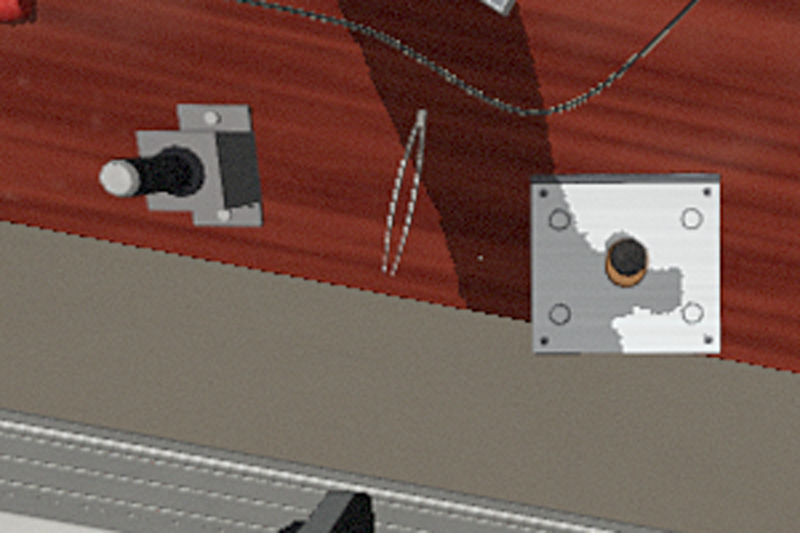

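Request:
{"method": "move_arm", "body": {"series": "-0.002 0.003 0.05 0.006; -0.004 0.006 0.11 0.006; -0.006 0.009 0.17 0.006; -0.008 0.013 0.22 0.006; -0.008 0.013 0.265 0.006; -0.008 0.013 0.29 0.006; -0.008 0.013 0.3 0.006; -0.008 0.013 0.3 0.006"}}

```text
t: 5.2
tool_pos: [0.5151, 0.3721, 0.0992]
tcp_rot: [[-0.981, -0.194, -0.001], [-0.194, 0.981, -0.0], [0.001, -0.0, -1.0]]
force: [0.2, 0.5, 0.5]
grip_width: 0.0855
grasp_force: 0.0
```

```bash
python3 - <<'E'
from h import *
# spot from four small rings in old wrist frame
z=np.load('pics/wrist.npz')
n=np.array([-.2889,-.0614,.9554]);S=[]
for x,y in((560,219),(692,218),(560,314),(692,313)):
    u,v=30+x*300/800-.3,60+y*200/533-.3
    ray=z['R'].T@np.array([(u-z['cx'])/z['fx'],(v-z['cy'])/z['fy'],1]);o=-z['R'].T@z['t']
    k=(.0437-0)  # plane through (.5208,.3733,.0437)
    s=n@(np.array([.5208,.3733,.0437])-o)/(n@ray);S.append(o+s*ray)
S=np.array(S);print(S.round(4),S.mean(0))
s=bot.sense(); print({k:np.round(v,3).tolist() for k,v in s.items() if k in('joint_pos','tool_pos','tcp_rot','force')})
w=shot('wrist')[0]; b=shot('side')[0]
cv2.imwrite('pics/w3.png',np.hstack([cv2.resize(w,(400,300)),cv2.resize(b[170:290,90:250],(400,300))])[:,:,::-1])
E
```

```text
[[0.501  0.3271 0.0347]
 [0.4836 0.4092 0.0348]
 [0.5575 0.3387 0.0526]
 [0.5401 0.4207 0.0526]] [0.52056468 0.37391561 0.0436684 ]
{'joint_pos': [0.524, 0.395, -0.171, 1.005, 0.0, 0.328], 'tool_pos': [0.515, 0.372, 0.099], 'tcp_rot': [[-0.981, -0.194, -0.001], [-0.194, 0.981, -0.0], [0.001, -0.0, -1.0]], 'force': [0.243, 0.505, 0.455]}
```

View pics/w3.png

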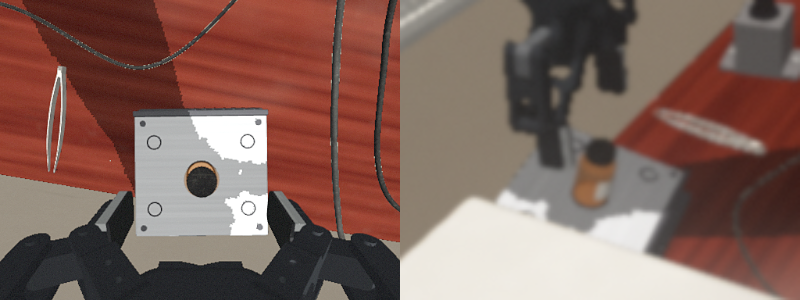

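Wrist view: the vial at (201,178) sits centred between the finger pads (columns 125 and 272). The side crop shows the fingers straddling it, clear of the panel.

Request:
{"method": "move_arm", "body": {"series": "0 0.001 0.015 -0.01; 0 0.001 0.03 -0.01; 0 0.001 0.039 -0.01; 0 0.001 0.039 -0.01"}}

```text
t: 5.8
tool_pos: [0.5138, 0.3726, 0.0587]
tcp_rot: [[-0.979, -0.205, -0.003], [-0.205, 0.979, -0.002], [0.003, -0.001, -1.0]]
force: [-0.2, -0.7, 0.7]
grip_width: 0.0853
grasp_force: 0.0
```

Request:
{"method": "move_arm", "body": {"series": "0 0 0 0; 0 0 0 0; 0 0 0 0; 0 0 0 0; 0 0 0 0; 0 0 0 0", "hand": 0.2}}

```text
t: 6.55
tool_pos: [0.5153, 0.3736, 0.061]
tcp_rot: [[-0.979, -0.205, 0.001], [-0.205, 0.979, 0.001], [-0.001, 0.001, -1.0]]
force: [-2.4, 1.0, 5.5]
grip_width: 0.0245
grasp_force: 59.3
```

```bash
python3 - <<'E'
from h import *
w=shot('wrist')[0]; b=shot('side')[0]; a=shot('scene')[0]
f=lambda i:cv2.resize(i,(400,300),interpolation=cv2.INTER_CUBIC)
cv2.imwrite('pics/w4.png',np.vstack([np.hstack([f(w[120:384,80:432]),f(b[180:270,110:230])]),np.hstack([f(a[110:180,240:333]),f(a[:,:])])])[:,:,::-1])
E
```

```text
(no output)
```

View pics/w4.png

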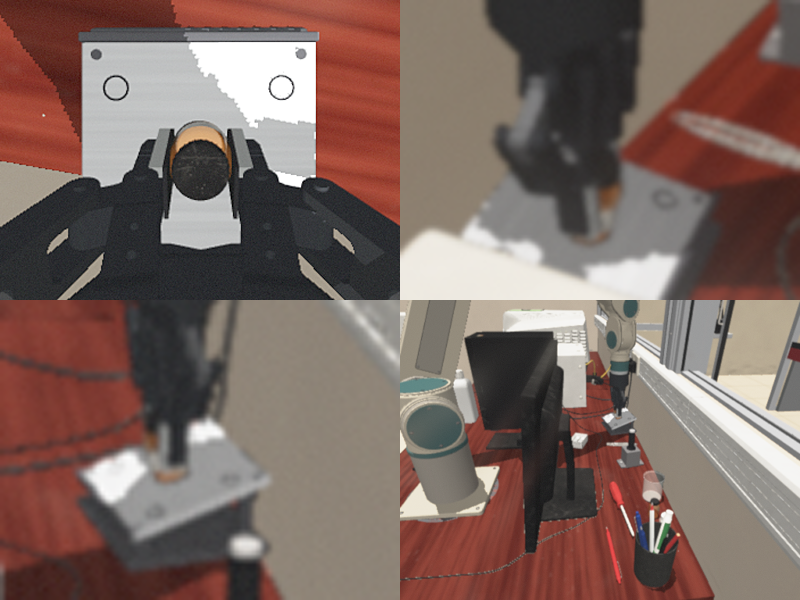

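The wrist view shows the pads gripping the vial body just below the cap, with the panel undisturbed.

Request:
{"method": "move_arm", "body": {"series": "0 0 -0.02 0; 0 0 -0.06 0; 0.02 -0.04 -0.08 0; 0.044 -0.092 -0.08 0; 0.068 -0.143 -0.08 0; 0.091 -0.191 -0.07 0; 0.091 -0.191 -0.03 0; 0.091 -0.191 -0.01 0"}}

```text
t: 7.7
tool_pos: [0.463, 0.1662, 0.0682]
tcp_rot: [[-0.979, -0.203, -0.003], [-0.203, 0.979, -0.001], [0.003, -0.0, -1.0]]
force: [-0.5, 0.9, -0.0]
grip_width: 0.0249
grasp_force: 59.1
```

Request:
{"method": "move_arm", "body": {"series": "0 0 0.02 0; 0 0 0.035 0; 0 0 0.043 0; 0 0 0.046 0; 0 0 0.047 0"}}

```text
t: 8.32
tool_pos: [0.4654, 0.1678, 0.0236]
tcp_rot: [[-0.979, -0.205, 0.001], [-0.205, 0.979, 0.0], [-0.001, -0.0, -1.0]]
force: [0.5, 0.6, -0.4]
grip_width: 0.0246
grasp_force: 59.1
```

```bash
python3 - <<'E'
from h import *
w=shot('wrist')[0]; b=shot('side')[0]; a=shot('scene')[0]
f=lambda i:cv2.resize(i,(400,300),interpolation=cv2.INTER_CUBIC)
cv2.imwrite('pics/w5.png',np.hstack([f(w[120:384,80:432]),f(b[150:270,150:310])])[:,:,::-1])
E
```

```text
(no output)
```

View pics/w5.png

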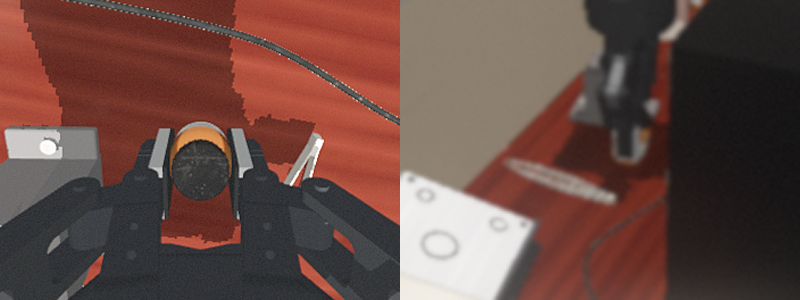

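The wrist view shows the vial held tilted over free bench, with the holder to the left, forceps to the right and the cable well ahead of it. The side view shows the large ring on the panel uncovered.

Request:
{"method": "move_arm", "body": {"series": "0 0 0.001 0; 0 0 0.002 0; 0 0 0.003 0; 0 0 0.004 0; 0 0 0.004 0"}}

```text
t: 9.1
tool_pos: [0.4651, 0.1677, 0.0199]
tcp_rot: [[-0.979, -0.205, 0.0], [-0.205, 0.979, -0.0], [-0.0, -0.0, -1.0]]
force: [-1.9, 0.1, 5.5]
grip_width: 0.0246
grasp_force: 59.9
```

Request:
{"method": "move_arm", "body": {"series": "0 0 0.001 0; 0 0 0.002 0; 0 0 0.003 0; 0 0 0.003 0"}}

```text
t: 9.6
tool_pos: [0.4656, 0.1678, 0.0194]
tcp_rot: [[-0.979, -0.205, 0.001], [-0.205, 0.979, -0.0], [-0.001, -0.0, -1.0]]
force: [-7.7, -1.8, 26.0]
grip_width: 0.0246
grasp_force: 62.1
```

Request:
{"method": "move_arm", "body": {"series": "0 0 -0.002 0; 0 0 -0.003 0; 0 0 -0.003 0"}}

```text
t: 9.98
tool_pos: [0.4652, 0.1677, 0.0199]
tcp_rot: [[-0.979, -0.205, 0.0], [-0.205, 0.979, 0.0], [-0.0, -0.0, -1.0]]
force: [-2.1, -0.3, 7.4]
grip_width: 0.0248
grasp_force: 59.9
```

Request:
{"method": "move_arm", "body": {"series": "0 0 0 0; 0 0 0 0; 0 0 0 0; 0 0 0 0; 0 0 0 0", "hand": 0.52}}

```text
t: 10.6
tool_pos: [0.4649, 0.1676, 0.0192]
tcp_rot: [[-0.979, -0.205, -0.0], [-0.205, 0.979, -0.0], [0.0, 0.0, -1.0]]
force: [-1.0, -0.6, 0.5]
grip_width: 0.0442
grasp_force: 0.0
```

Request:
{"method": "move_arm", "body": {"series": "0 0 -0.02 0; 0 0 -0.06 0; 0 0 -0.12 0; 0 0 -0.18 0; 0 0 -0.2 0; 0 0 -0.2 0"}}

```text
t: 11.35
tool_pos: [0.4665, 0.168, 0.2215]
tcp_rot: [[-0.979, -0.205, 0.005], [-0.205, 0.979, 0.001], [-0.005, 0.0, -1.0]]
force: [-0.5, -0.1, -0.6]
grip_width: 0.0448
grasp_force: 0.0
```

```bash
python3 - <<'E'
from h import *
w=shot('wrist')[0]; b=shot('side')[0]; a=shot('scene')[0]
f=lambda i:cv2.resize(i,(400,300),interpolation=cv2.INTER_CUBIC)
cv2.imwrite('pics/w6.png',np.hstack([f(w),f(b[150:270,150:310])])[:,:,::-1])
W,p=cloud('wrist');P=W.reshape(-1,3);C=p.reshape(-1,3).astype(int)
for nm,c,lo,hi in(('vialtop',(.465,.168),.04,.08),('vialall',(.465,.168),.01,.08),('probetop',(.513,.1),.115,.14),('probegrip',(.513,.1),.065,.115),('holdertop',(.513,.1),.05,.057)):
    q=P[(np.linalg.norm(P[:,:2]-c,axis=1)<.045)&(P[:,2]>lo)&(P[:,2]<hi)]
    if len(q)>5: print(nm,len(q),np.median(q,0).round(4),q[:,2].max(),cv2.minAreaRect(q[:,:2].astype(np.float32)))
E
```

```text
vialtop 314 [0.4701 0.1689 0.0484] 0.050795125832891565 ((0.47087180614471436, 0.16869479417800903), (0.02071785368025303, 0.020876657217741013), 59.26875686645508)
vialall 531 [0.4664 0.1681 0.0473] 0.050795125832891565 ((0.46928900480270386, 0.16847938299179077), (0.024528000503778458, 0.026398584246635437), 23.247669219970703)
probetop 336 [0.5134 0.1005 0.1195] 0.1216849562549493 ((0.5143465995788574, 0.10035610944032669), (0.017706047743558884, 0.01822628080844879), 8.982471466064453)
probegrip 455 [0.5073 0.1035 0.0939] 0.11495133833482223 ((0.5116817355155945, 0.1013585552573204), (0.02001827023923397, 0.012786498293280602), 67.8380126953125)
holdertop 977 [0.5049 0.1071 0.0546] 0.0569832905031532 ((0.515189528465271, 0.09968017041683197), (0.045883629471063614, 0.046567801386117935), 11.028336524963379)
```

View pics/w6.png

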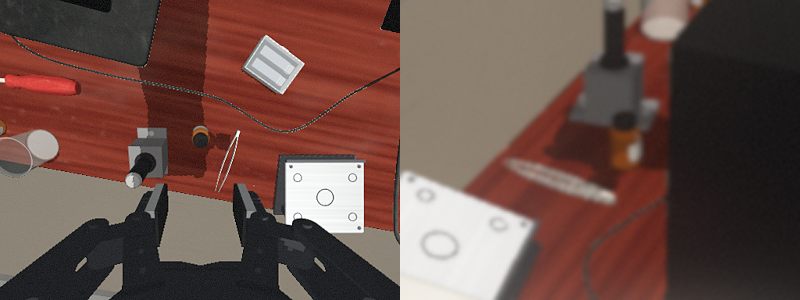

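The vial stands upright on the bench at (200,136) in the wrist view and upright in the side crop. The ring is free, with its centre at (325,197).

Request:
{"method": "move_arm", "body": {"series": "-0.02 -0.043 0 0; -0.035 -0.0765 0.01 0; -0.035 -0.0765 0.04 0; -0.035 -0.0765 0.06 0; -0.035 -0.0765 0.06 0"}}

```text
t: 12.12
tool_pos: [0.5116, 0.0995, 0.1555]
tcp_rot: [[-0.979, -0.204, -0.008], [-0.204, 0.979, -0.001], [0.008, 0.001, -1.0]]
force: [0.8, -0.5, 0.4]
grip_width: 0.0444
grasp_force: 0.0
```

```bash
python3 - <<'E'
from h import *
s=bot.sense(); R=np.array(s['tcp_rot']);t=np.array(s['tool_pos']);print(t,R.round(3).tolist())
# ring from previous wrist frame
z=np.load('pics/wrist.npz');p=z['p'];g=cv2.cvtColor(p,cv2.COLOR_RGB2GRAY)
n=np.array([-.2889,-.0614,.9554])
sub=g[200:310,355:475];th=(sub<110).astype(np.uint8)
cs,h=cv2.findContours(th,cv2.RETR_LIST,cv2.CHAIN_APPROX_NONE)
for c in cs:
    if len(c)>12:
        (x,y),ax,_=cv2.fitEllipse(c)
        if max(ax)<45:
            u,v=x+355,y+200
            ray=z['R'].T@np.array([(u-z['cx'])/z['fx'],(v-z['cy'])/z['fy'],1]);o=-z['R'].T@z['t']
            sc=n@(np.array([.5208,.3733,.0437])-o)/(n@ray);print((round(u,1),round(v,1)),np.round(ax,1),(o+sc*ray).round(4))
W,_=cloud('wrist');print(W[252,416])
w=shot('wrist')[0]
W,p=cloud('wrist');P=W.reshape(-1,3)
for nm,c,lo,hi in(('probetop',(.513,.1),.118,.124),('probegrip',(.513,.1),.065,.115),('holdertop',(.513,.1),.05,.057)):
    q=P[(np.linalg.norm(P[:,:2]-c,axis=1)<.045)&(P[:,2]>lo)&(P[:,2]<hi)]
    if len(q)>5: print(nm,len(q),np.median(q,0).round(4),cv2.minAreaRect(q[:,:2].astype(np.float32)))
E
```

```text
[0.51161852 0.09954614 0.15546509] [[-0.979, -0.204, -0.008], [-0.204, 0.979, -0.001], [0.008, 0.001, -1.0]]
(409.5, 206.5) [0. 1.] [0.4711 0.3555 0.0275]
[0.520753   0.37450167 0.04247317]
probetop 495 [0.5148 0.0994 0.1199] ((0.5151863098144531, 0.09924004226922989), (0.0160202756524086, 0.016411006450653076), 35.12367630004883)
probegrip 609 [0.5072 0.0978 0.0959] ((0.5118640661239624, 0.09888944029808044), (0.012723101302981377, 0.020000560209155083), 10.506060600280762)
holdertop 1650 [0.5062 0.0954 0.0547] ((0.5156463384628296, 0.09976021200418472), (0.04679723456501961, 0.046063382178545), 10.785727500915527)
```

Request:
{"method": "move_arm", "body": {"series": "0 0 0.03 0; 0 0 0.06 0; 0 0 0.078 0; 0 0 0.082 0; 0 0 0.082 0"}}

```text
t: 12.8
tool_pos: [0.5154, 0.1001, 0.078]
tcp_rot: [[-0.979, -0.205, 0.001], [-0.205, 0.979, 0.0], [-0.001, -0.0, -1.0]]
force: [0.5, 0.1, -0.2]
grip_width: 0.0446
grasp_force: 0.0
```

Request:
{"method": "move_arm", "body": {"series": "0 0 0 0; 0 0 0 0; 0 0 0 0; 0 0 0 0; 0 0 0 0", "hand": 0.12}}

```text
t: 13.42
tool_pos: [0.5161, 0.0999, 0.0786]
tcp_rot: [[-0.979, -0.205, 0.003], [-0.205, 0.979, 0.0], [-0.003, -0.0, -1.0]]
force: [-0.7, -1.1, 6.0]
grip_width: 0.0186
grasp_force: 58.4
```

Request:
{"method": "move_arm", "body": {"series": "0 0 -0.01 0; 0 0 -0.025 0; 0 0 -0.03 0; 0 0 -0.03 0; 0 0 -0.03 0"}}

```text
t: 14.05
tool_pos: [0.5144, 0.0999, 0.107]
tcp_rot: [[-0.979, -0.205, -0.001], [-0.205, 0.979, -0.0], [0.001, 0.0, -1.0]]
force: [-0.8, -0.4, -1.3]
grip_width: 0.0187
grasp_force: 58.6
```

Request:
{"method": "move_arm", "body": {"series": "0.004 0 0 0; 0.007 0 0 0; 0.01 0 0 0; 0.012 0 0 0; 0.012 0 0 0"}}

```text
t: 14.68
tool_pos: [0.5084, 0.0983, 0.1087]
tcp_rot: [[-0.979, -0.205, 0.011], [-0.205, 0.979, 0.002], [-0.011, 0.0, -1.0]]
force: [8.2, 1.9, -4.8]
grip_width: 0.0187
grasp_force: 59.0
```

Request:
{"method": "move_arm", "body": {"series": "0.003 0 0 0; 0.006 0 0 0; 0.009 0 0 0; 0.012 0 0 0; 0.012 0 0 0; 0.012 0 0 0"}}

```text
t: 15.42
tool_pos: [0.4965, 0.0957, 0.1092]
tcp_rot: [[-0.979, -0.205, 0.011], [-0.205, 0.979, 0.002], [-0.011, -0.0, -1.0]]
force: [7.1, 1.8, -0.9]
grip_width: 0.0187
grasp_force: 59.9
```

```bash
python3 - <<'E'
from h import *
s=bot.sense(); print({k:np.round(v,4).tolist() for k,v in s.items() if k in('tool_pos','force','moment','tcp_rot')})
w=shot('wrist')[0]; a=shot('scene')[0]
q=proj('scene',[.515,.1,.1]).astype(int);print(q)
f=lambda i:cv2.resize(i,(400,300),interpolation=cv2.INTER_CUBIC)
cv2.imwrite('pics/w7.png',np.hstack([f(w[120:384,80:432]),f(a[q[1]-45:q[1]+45,q[0]-60:q[0]+60])])[:,:,::-1])
E
```

```text
{'tool_pos': [0.4965, 0.0957, 0.1092], 'tcp_rot': [[-0.9787, -0.2048, 0.0106], [-0.2048, 0.9788, 0.0021], [-0.0108, -0.0001, -0.9999]], 'force': [7.1026, 1.7636, -0.9479], 'moment': [0.5218, -1.8966, 0.0181]}
[295 173]
```

View pics/w7.png

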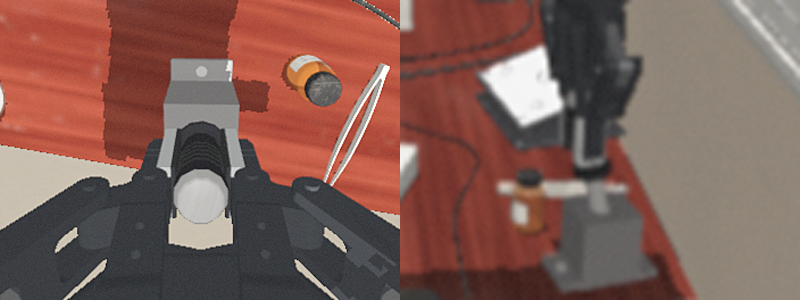

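The wrist view shows the probe rear at (200,195) leaning towards the robot relative to the collar. The scene crop shows the barrel tilted in the bore, and the vial still standing.

Request:
{"method": "move_arm", "body": {"series": "0.0015 0 0 0; 0.003 0 0 0; 0.0035 0 0 0; 0.0035 0 0 0"}}

```text
t: 16.02
tool_pos: [0.4942, 0.0952, 0.1095]
tcp_rot: [[-0.979, -0.205, 0.013], [-0.205, 0.979, 0.003], [-0.013, -0.0, -1.0]]
force: [8.6, 3.2, -3.3]
grip_width: 0.0185
grasp_force: 59.9
```

Request:
{"method": "move_arm", "body": {"series": "0.0015 0 0 0; 0.0015 0 0 0; -0.003 0 0 0; -0.003 0 0 0; 0.004 0 -0.024 0; 0.007 0 -0.034 0; 0.007 0 -0.06 0; 0.007 0 -0.09 0"}}

```text
t: 17.02
tool_pos: [0.4783, 0.0926, 0.1961]
tcp_rot: [[-0.979, -0.205, -0.006], [-0.205, 0.979, -0.001], [0.006, 0.001, -1.0]]
force: [0.4, -0.6, -1.5]
grip_width: 0.0187
grasp_force: 60.2
```

Request:
{"method": "move_arm", "body": {"series": "0 0 0 0; 0 0 0 0; 0 0 0 0"}}

```text
t: 17.4
tool_pos: [0.4795, 0.0928, 0.1955]
tcp_rot: [[-0.979, -0.205, -0.004], [-0.205, 0.979, -0.0], [0.004, 0.0, -1.0]]
force: [0.3, 0.7, -1.7]
grip_width: 0.0184
grasp_force: 60.3
```

```bash
python3 - <<'E'
from h import *
s=bot.sense(); print({k:np.round(v,4).tolist() for k,v in s.items() if k in('tool_pos','force','moment','tcp_rot')})
t=np.array(s['tool_pos']);
b=shot('side')[0]; a=shot('scene')[0]; shot('wrist')
f=lambda i:cv2.resize(i,(400,400),interpolation=cv2.INTER_CUBIC)
o=[]
for n,i in(('scene',a),('side',b)):
    q=proj(n,t-[0,0,.03]).astype(int);print(n,q); o.append(f(i[q[1]-40:q[1]+40,q[0]-40:q[0]+40]))
cv2.imwrite('pics/w8.png',np.hstack(o)[:,:,::-1])
E
```

```text
{'tool_pos': [0.4795, 0.0928, 0.1955], 'tcp_rot': [[-0.9788, -0.2047, -0.0039], [-0.2047, 0.9788, -0.0003], [0.0038, 0.0005, -1.0]], 'force': [0.3018, 0.7071, -1.7276], 'moment': [-0.0093, 0.02, 0.0348]}
scene [283 149]
side [251 133]
```

View pics/w8.png

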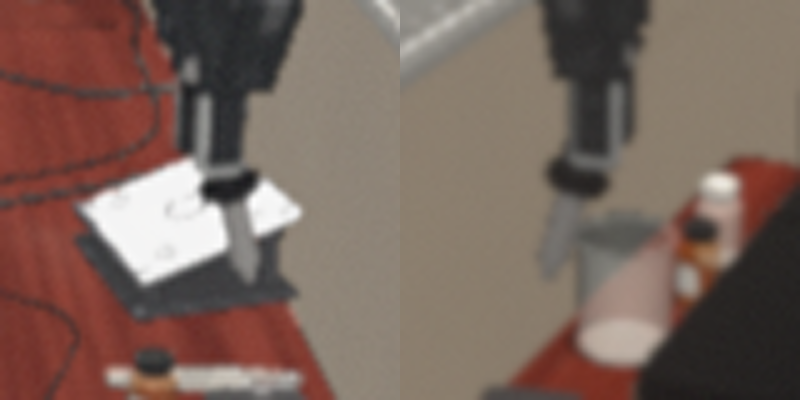

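The scene crop shows the probe clear of the bore, held by the grip with its nose at (250,278) swung towards the window. The side crop agrees, nose at (550,272).

```bash
cat > tilt.py <<'E'
from h import *
from scipy.optimize import least_squares
n0=np.array([-.2889,-.0614,.9554])
def fit(g,d0,show=True):
    cl=[]
    for n in('scene','side','wrist'):
        W,_=cloud(n);P=W.reshape(-1,3)-g;s=-P@d0;r=np.linalg.norm(P+s[:,None]*d0,axis=1)
        q=P[(s>.037)&(s<.071)&(r<.0125)]
        cl.append(q)
    ex=np.array([d0[2],0,-d0[0]]);ex/=np.linalg.norm(ex);ey=np.cross(d0,ex)
    def dirn(x): v=d0+x[0]*ex+x[1]*ey; return v/np.linalg.norm(v)
    def res(x):
        d=dirn(x);o=[]
        for i,q in enumerate(cl):
            c=x[2+2*i]*ex+x[3+2*i]*ey - .054*d0
            v=q-c; o.append(np.linalg.norm(v-(v@d)[:,None]*d,axis=1)-.007)
        return np.concatenate(o)*1000
    f=least_squares(res,np.zeros(8),loss='soft_l1');d=dirn(f.x)
    print([len(q) for q in cl],'axis',d.round(4),'tilt',np.arccos(d[2]).round(4),'vs normal deg',np.degrees(np.arccos(d@n0)).round(2),'err along ex,ey deg',np.degrees([np.arcsin((d-n0)@ex),np.arcsin((d-n0)@ey)]).round(2),'offs mm',(f.x[2:]*1000).round(1),'rms',np.sqrt(np.mean(f.fun**2)).round(2))
    return d
if __name__=='__main__':
    s=bot.sense();R=np.array(s['tcp_rot']);g=np.array(s['tool_pos'])-.011*R[:,2]
    d=fit(g,n0);d=fit(g,d)
    np.save('d.npy',d)
E
python3 tilt.py; python3 - <<'E'
from h import *
for n in('scene','side','wrist'):
    z=np.load('pics/%s.npz'%n);print(n,z['fx'],np.median(z['d']))
E
```

```text
[65, 82, 0] axis [-0.2543 -0.0535  0.9657] tilt 0.2628 vs normal deg 2.1 err along ex,ey deg [2.07 0.45] offs mm [ 1.2 -0.   2.5 -1.5  0.   0. ] rms 1.12
[65, 82, 0] axis [-0.2543 -0.0535  0.9657] tilt 0.2628 vs normal deg 2.1 err along ex,ey deg [2.07 0.45] offs mm [ 3.1  0.4  4.5 -1.1  0.   0. ] rms 1.12
scene 349.8155731698968 0.6641251
side 394.0011533046683 0.5622258
wrist 291.63356383650523 0.3104614
```

```bash
python3 - <<'E'
from tilt import *
s=bot.sense();R=np.array(s['tcp_rot']);g=np.array(s['tool_pos'])-.011*R[:,2]
W,p=cloud('wrist');P=W.reshape(-1,3)-g
# grip + rear seen by wrist cam, coordinates in tool axes (x toward robot, z up)
T=np.c_[P@R[:,0],P@R[:,1],-P@R[:,2]]
m=(abs(T[:,1])<.009)&(abs(T[:,0])<.035)&(T[:,2]>-.03)&(T[:,2]<.045);Q=T[m];c=p.reshape(-1,3)[m]
for lo in np.arange(-.03,.045,.005):
    k=(Q[:,2]>=lo)&(Q[:,2]<lo+.005)&(abs(Q[:,1])<.004)
    if k.sum()>2: print(round(lo*1000),k.sum(),(np.percentile(Q[k,0],[5,50,95])*1000).round(1),c[k].mean().round())
k=(c.min(1)>140);print('bright rear',k.sum(),np.median(Q[k],0),cv2.minAreaRect(Q[k][:,:2].astype(np.float32)))
A=Q[k];A=A[A[:,2]>.025];
C=np.c_[A[:,:2],np.ones(len(A))];k2=np.linalg.lstsq(C,A[:,2],rcond=None)[0];print('rear plane slopes',k2)
# silhouettes: subpixel centreline of barrel in scene / side vs predicted directions
for nm in('scene','side'):
    z=np.load('pics/%s.npz'%nm);gr=cv2.cvtColor(z['p'],cv2.COLOR_RGB2GRAY).astype(float)
    for tl in(.24,.27,.30,.33):
        d=np.array([-np.sin(tl)*.978,-np.sin(tl)*.208,np.cos(tl)]);a=proj(nm,g-.040*d);b=proj(nm,g-.072*d);print(nm,tl,a.round(1),b.round(1),np.degrees(np.arctan2(b[0]-a[0],b[1]-a[1])).round(1))
E
```

```text
-30 29 [-0.9 -0.1  0.7] 24.0
-25 22 [0.7 1.3 2. ] 22.0
-20 26 [1.9 2.7 3.5] 23.0
-15 38 [3.7 4.4 4.9] 27.0
-10 35 [5.3 6.1 6.5] 29.0
-5 31 [6.3 7.5 8. ] 28.0
0 39 [7.6 8.3 9.3] 29.0
5 49 [ 8.8  9.4 10.2] 28.0
10 65 [10.4 11.1 11.7] 27.0
15 72 [11.6 12.4 13.3] 22.0
20 138 [12.2 13.1 13.8] 91.0
25 755 [-0.5  7.4 12.8] 141.0
30 127 [-1.4  0.9  5.6] 138.0
bright rear 580 [ 0.0079798  -0.00136165  0.02815586] ((0.005852404050529003, -0.0008756238967180252), (0.013887742534279823, 0.012711886316537857), 13.201251029968262)
rear plane slopes [-0.26624955 -0.01023735  0.03017681]
scene 0.24 [287.3 148.3] [289.6 160.2] 11.1
scene 0.27 [287.7 148.1] [290.4 159.8] 12.9
scene 0.3 [288.2 147.9] [291.2 159.5] 14.7
scene 0.33 [288.7 147.7] [292.1 159.1] 16.6
side 0.24 [246.7 132.1] [243.3 144.8] -15.0
side 0.27 [246.2 131.9] [242.4 144.5] -16.9
side 0.3 [245.6 131.7] [241.4 144.1] -18.7
side 0.33 [245.1 131.5] [240.5 143.8] -20.6
```

Request:
{"method": "move_arm", "body": {"series": "0 0 0.03 0; 0 0 0.05 0; 0 0 0.056 0; 0 0 0.056 0; -0.003 0 0.066 0; -0.006 0 0.077 0; -0.009 0 0.087 0; -0.01 0 0.09 0"}}

```text
t: 18.55
tool_pos: [0.4941, 0.0953, 0.1138]
tcp_rot: [[-0.979, -0.205, 0.006], [-0.205, 0.979, 0.0], [-0.006, -0.001, -1.0]]
force: [2.7, 0.6, -1.0]
grip_width: 0.0185
grasp_force: 60.5
```

Request:
{"method": "move_arm", "body": {"series": "0.002 0 0 0; 0.004 0 0 0; 0.006 0 0 0; 0.007 0 0 0; 0.007 0 0 0; 0.007 0 0 0"}}

```text
t: 19.3
tool_pos: [0.4924, 0.0948, 0.11]
tcp_rot: [[-0.979, -0.205, 0.017], [-0.205, 0.979, 0.004], [-0.017, 0.0, -1.0]]
force: [10.7, 3.4, -0.1]
grip_width: 0.019
grasp_force: 61.0
```

Request:
{"method": "move_arm", "body": {"series": "0.001 0 0 0; 0.002 0 0 0; 0.003 0 0 0; 0.003 0 0 0; 0.003 0 0 0"}}

```text
t: 19.92
tool_pos: [0.4889, 0.094, 0.1096]
tcp_rot: [[-0.979, -0.205, 0.015], [-0.205, 0.979, 0.003], [-0.016, -0.0, -1.0]]
force: [10.7, 2.6, -2.3]
grip_width: 0.0186
grasp_force: 61.0
```

Request:
{"method": "move_arm", "body": {"series": "-0.003 0 0 0; -0.005 0 0 0; -0.005 0 0 0; 0.003 0 -0.024 0; 0.006 0 -0.034 0; 0.006 0 -0.06 0; 0.006 0 -0.09 0; 0.006 0 -0.09 0"}}

```text
t: 20.92
tool_pos: [0.4758, 0.0916, 0.1983]
tcp_rot: [[-0.979, -0.205, 0.002], [-0.205, 0.979, -0.0], [-0.002, -0.001, -1.0]]
force: [-0.1, 0.2, -1.8]
grip_width: 0.0184
grasp_force: 60.9
```

Request:
{"method": "move_arm", "body": {"series": "0 0 0 0; 0 0 0 0; 0 0 0 0"}}

```text
t: 21.3
tool_pos: [0.4743, 0.0916, 0.1961]
tcp_rot: [[-0.979, -0.205, -0.002], [-0.205, 0.979, -0.0], [0.002, 0.0, -1.0]]
force: [-0.4, -0.1, -1.6]
grip_width: 0.0186
grasp_force: 60.9
```

```bash
cat > wr.py <<'E'
from tilt import *
def wr(s):
    R=np.array(s['tcp_rot']);g=np.array(s['tool_pos'])-.011*R[:,2]
    W,p=cloud('wrist');P=W.reshape(-1,3)-g
    T=np.c_[P@R[:,0],P@R[:,1],-P@R[:,2]]
    m=(abs(T[:,1])<.009)&(abs(T[:,0])<.035)&(T[:,2]>-.028)&(T[:,2]<.045);Q=T[m];c=p.reshape(-1,3)[m]
    k=(c.max(1)<70)&(abs(Q[:,1])<.004)&(Q[:,2]<.02);A=Q[k];a=np.polyfit(A[:,2],A[:,0],1);r=A[:,0]-np.polyval(a,A[:,2]);A=A[abs(r)<.0015];a=np.polyfit(A[:,2],A[:,0],1)
    k=(c.min(1)>140)&(Q[:,2]>.02);B=Q[k]
    C=np.c_[B[:,:2],np.ones(len(B))];k2=np.linalg.lstsq(C,B[:,2],rcond=None)[0]
    print('wrist: grip slope tilt',np.arctan(a[0])-np.arctan(R[2,0]),'axis x at grasp mm',1000*(a[1]-.010/np.cos(np.arctan(a[0]))),'rear plane tilt',np.arctan(-k2[0]),'rear ctr',np.median(B,0),cv2.minAreaRect(B[:,:2].astype(np.float32))[0])
if __name__=='__main__':
    s=bot.sense(); print(np.round(s['tool_pos'],4),np.round(s['tcp_rot'],4).tolist(),np.round(s['force'],2))
    for n in('scene','side','wrist'): shot(n)
    wr(s);R=np.array(s['tcp_rot']);g=np.array(s['tool_pos'])-.011*R[:,2];d=fit(g,n0)
E
python3 wr.py
```

```text
[0.4743 0.0916 0.1961] [[-0.9788, -0.2047, -0.0024], [-0.2047, 0.9788, -0.0002], [0.0024, 0.0003, -1.0]] [-0.41 -0.07 -1.59]
wrist: grip slope tilt 0.3099513913436665 axis x at grasp mm -3.942764416337641 rear plane tilt 0.308566617105628 rear ctr [ 0.00768816 -0.00123724  0.03009028] (0.006618262268602848, -0.0010249493643641472)
[68, 84, 0] axis [-0.3064 -0.0737  0.9491] tilt 0.3206 vs normal deg 1.25 err along ex,ey deg [-1.06 -0.71] offs mm [ 4.3  0.8  6.1 -0.7  0.   0. ] rms 1.09
```

Request:
{"method": "move_arm", "body": {"series": "-0.006 0.025 0 0; -0.017 0.067 0 0; -0.029 0.114 0 0; -0.041 0.161 0 0; -0.053 0.208 0.01 0; -0.063 0.247 0.03 0; -0.068 0.267 0.05 0; -0.068 0.267 0.064 0"}}

```text
t: 22.45
tool_pos: [0.4865, 0.3674, 0.1316]
tcp_rot: [[-0.978, -0.206, -0.001], [-0.206, 0.978, -0.001], [0.002, -0.001, -1.0]]
force: [0.1, -1.1, -1.5]
grip_width: 0.0182
grasp_force: 60.9
```

Request:
{"method": "move_arm", "body": {"series": "0 0 0 0; 0 0 0 0; 0 0 0 0; 0 0 0 0"}}

```text
t: 22.95
tool_pos: [0.4877, 0.3667, 0.1342]
tcp_rot: [[-0.979, -0.204, 0.001], [-0.204, 0.979, 0.001], [-0.001, 0.0, -1.0]]
force: [-0.3, -0.3, -1.8]
grip_width: 0.0187
grasp_force: 60.9
```

```bash
python3 - <<'E'
from wr import *
s=bot.sense(); print(np.round(s['tool_pos'],4),np.round(s['tcp_rot'],4).tolist(),np.round(s['force'],2))
for n in('scene','side','wrist'): shot(n)
wr(s);R=np.array(s['tcp_rot']);g=np.array(s['tool_pos'])-.011*R[:,2];d=fit(g,n0)
f=lambda i:cv2.resize(i,(400,400),interpolation=cv2.INTER_CUBIC)
o=[]
for n in('scene','side'):
    z=np.load('pics/%s.npz'%n)
    q=proj(n,[.515,.373,.055]).astype(int);x0,y0=q-25;print(n,x0,y0,'scale 8'); o.append(f(z['p'][y0:y0+50,x0:x0+50]))
cv2.imwrite('pics/w9.png',np.hstack(o)[:,:,::-1])
E
```

```text
[0.4877 0.3667 0.1342] [[-0.979, -0.204, 0.0013], [-0.204, 0.979, 0.0007], [-0.0014, 0.0005, -1.0]] [-0.32 -0.27 -1.78]
wrist: grip slope tilt 0.31223353223020783 axis x at grasp mm -2.988945035937234 rear plane tilt 0.31050798723083495 rear ctr [ 0.00725756 -0.000453    0.02937577] (0.00684003671631217, -2.2374093532562256e-05)
[42, 104, 0] axis [-0.3096 -0.0547  0.9493] tilt 0.3198 vs normal deg 1.27 err along ex,ey deg [-1.24  0.38] offs mm [ 4.7  0.6  5.6 -0.9  0.   0. ] rms 0.96
scene 252 121 scale 8
side 142 219 scale 8
```

View pics/w9.png

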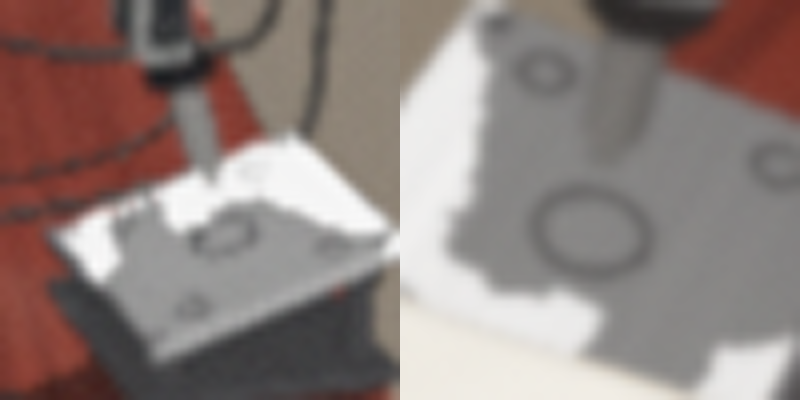

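The scene crop shows the nose tip at (212,185) and the ring centre at (224,236). In the side crop the tip is at (604,165) and the ring centre at (592,233).

```bash
cat > tri.py <<'E'
from tilt import *
def P_(n):
    z=np.load('pics/%s.npz'%n);K=np.array([[z['fx'],0,z['cx']],[0,z['fy'],z['cy']],[0,0,1]]);return K@np.c_[z['R'],z['t']]
def tri(a,b):
    X=cv2.triangulatePoints(P_('scene'),P_('side'),np.array(a,float).reshape(2,1),np.array(b,float).reshape(2,1));X=(X[:3]/X[3]).ravel()
    e=[np.round(proj(n,X)-p,1) for n,p in(('scene',a),('side',b))];return X,e
if __name__=='__main__':
    h=-.45
    t,e1=tri((278.5+h,144.1+h),(167.5+h,239.6+h));r,e2=tri((280+h,150.5+h),(166+h,248.1+h))
    print('tip',t.round(4),e1,'ring',r.round(4),e2)
    d=t-r;px=np.array([.9341,.1986,.2955]);n=n0;py=np.cross(n,px);print('tip-ring in panel axes mm',(1000*np.array([d@px,d@py,d@n])).round(1))
    s=bot.sense();tc=np.array(s['tool_pos']);print('pred tip',tc+[.0289,.0062,-.0693])
    for n in('scene','side'): print(n,proj(n,[.5207,.3742,.0437]),proj(n,tc+[.0289,.0062,-.0693]))
E
python3 tri.py
```

```text
tip [0.5162 0.3717 0.0665] [array([ 0.1, -0.1]), array([0.1, 0.1])] ring [0.522  0.3717 0.0446] [array([ 0.1, -0.1]), array([0.2, 0.2])]
tip-ring in panel axes mm [ 1.   1.2 22.6]
pred tip [0.51622442 0.37305169 0.06444513]
scene [279.15459874 149.92682052] [278.06754284 144.02553018]
side [165.61900279 249.20614264] [166.86259491 240.57784841]
```

Request:
{"method": "move_arm", "body": {"series": "-0.001 -0.0006 0.006 0; -0.002 -0.0006 0.012 0; -0.004 -0.0006 0.0176 0; -0.004 -0.0006 0.0176 0; -0.004 -0.0006 0.0176 0; -0.004 -0.0006 0.0176 0"}}

```text
t: 23.85
tool_pos: [0.4913, 0.3673, 0.1159]
tcp_rot: [[-0.979, -0.205, 0.0], [-0.205, 0.979, 0.0], [-0.0, 0.0, -1.0]]
force: [-0.4, -0.1, -1.2]
grip_width: 0.0186
grasp_force: 60.9
```

```bash
python3 - <<'E'
from wr import *
s=bot.sense(); print(np.round(s['tool_pos'],4),np.round(s['tcp_rot'],4).tolist(),np.round(s['force'],2))
for n in('scene','side','wrist'): shot(n)
f=lambda i:cv2.resize(i,(400,400),interpolation=cv2.INTER_CUBIC)
o=[]
for n in('scene','side'):
    z=np.load('pics/%s.npz'%n)
    q=proj(n,[.519,.374,.05]).astype(int);x0,y0=q-20;print(n,x0,y0,'scale 10'); o.append(f(z['p'][y0:y0+40,x0:x0+40]))
cv2.imwrite('pics/w10.png',np.hstack(o)[:,:,::-1])
E
```

```text
[0.4913 0.3673 0.1159] [[-0.9788, -0.2048, 0.0003], [-0.2048, 0.9788, 0.0002], [-0.0004, 0.0001, -1.0]] [-0.44 -0.1  -1.21]
scene 258 128 scale 10
side 146 226 scale 10
```

Request:
{"method": "move_arm", "body": {"series": "-0.0003 0 0.001 0; -0.0006 0 0.0019 0; -0.0009 0 0.0029 0; -0.0009 0 0.0029 0; -0.0009 0 0.0029 0; -0.0009 0 0.0029 0"}}

```text
t: 24.75
tool_pos: [0.492, 0.3673, 0.1128]
tcp_rot: [[-0.979, -0.205, 0.0], [-0.205, 0.979, -0.0], [-0.0, -0.0, -1.0]]
force: [-0.9, -0.6, -0.7]
grip_width: 0.0184
grasp_force: 60.9
```

Request:
{"method": "move_arm", "body": {"series": "-0.0003 0 0.001 0; -0.0003 0 0.001 0; -0.0003 0 0.001 0; -0.0003 0 0.001 0"}}

```text
t: 25.25
tool_pos: [0.4924, 0.3674, 0.112]
tcp_rot: [[-0.979, -0.205, 0.0], [-0.205, 0.979, 0.0], [-0.0, 0.0, -1.0]]
force: [0.3, -0.9, 0.0]
grip_width: 0.0184
grasp_force: 60.9
```

Request:
{"method": "move_arm", "body": {"series": "-0.0003 0 0.001 0; -0.0003 0 0.001 0; -0.0003 0 0.001 0; -0.0003 0 0.001 0"}}

```text
t: 25.75
tool_pos: [0.4927, 0.3675, 0.1109]
tcp_rot: [[-0.979, -0.205, 0.0], [-0.205, 0.979, 0.0], [-0.0, 0.0, -1.0]]
force: [-0.4, -0.7, 1.2]
grip_width: 0.019
grasp_force: 60.9
```

```bash
cat > avg.py <<'E'
from h import *
F=[];T=[]
for i in range(14):
    bot.grab_frame('scene');s=bot.sense();F.append(s['force']);T.append(s['tool_pos'])
F=np.array(F);print(F.mean(0).round(2),(F.std(0)/14**.5).round(2),np.mean(T,0).round(4),s['t'])
f=F.mean(0)-np.array([-.3,-.2,-1.65]);n=np.array([-.2889,-.0614,.9554]);print('along n',f@n,'perp',f-(f@n)*n,'compress mm',(f@n-1.2)/.6)
E
python3 avg.py
```

```text
[-0.27  0.02  1.04] [0.13 0.12 0.15] [0.4927 0.3675 0.1109] 26.45
along n 2.5471564764173826 perp [0.76588774 0.37232947 0.25546276] compress mm 2.245260794028971
```

Request:
{"method": "move_arm", "body": {"series": "-0.0003 0 0.001 0; -0.0006 0 0.0019 0; -0.0006 0 0.0019 0; -0.0006 0 0.0019 0"}}

```text
t: 26.95
tool_pos: [0.4932, 0.3676, 0.109]
tcp_rot: [[-0.979, -0.205, 0.0], [-0.205, 0.979, 0.0], [-0.0, 0.0, -1.0]]
force: [-0.2, 0.4, 1.5]
grip_width: 0.0185
grasp_force: 61.0
```

```bash
python3 avg.py; python3 - <<'E'
from wr import *
s=bot.sense()
for n in('scene','side','wrist'): shot(n)
wr(s);R=np.array(s['tcp_rot']);g=np.array(s['tool_pos'])-.011*R[:,2];fit(g,n0);print(R.round(4).tolist())
# visible gap: where barrel end lies above the panel along the axis
d=n0;tip=np.array([.5207,.3742,.0437])
W,p=cloud('side');P=W.reshape(-1,3)-tip;h=P@d;r=np.linalg.norm(P-h[:,None]*d,axis=1)
for lo in np.arange(.001,.014,.001):
    k=(h>lo)&(h<lo+.001)&(r<.014);print(round(lo*1000),k.sum(),end=' | ')
# vial still upright
W,_=cloud('wrist')
for n in('scene','side'):
    P=cloud(n)[0].reshape(-1,3);q=P[(np.linalg.norm(P[:,:2]-[.47,.1687],axis=1)<.02)&(P[:,2]>.01)&(P[:,2]<.08)];print(n,'vial',len(q),q[:,2].max().round(3) if len(q) else '')
E
```

```text
[-0.67  0.27  1.89] [0.16 0.1  0.11] [0.4932 0.3676 0.109 ] 27.65
along n 3.461697775905252 perp [0.63294147 0.68450255 0.23530244] compress mm 3.76949629317542
wrist: grip slope tilt 0.31221764601314766 axis x at grasp mm -3.30691355404904 rear plane tilt 0.2988859631602816 rear ctr [ 0.00693519 -0.00062802  0.02974511] (0.005549378227442503, -0.0006198156625032425)
[38, 93, 0] axis [-0.311  -0.0533  0.9489] tilt 0.321 vs normal deg 1.37 err along ex,ey deg [-1.32  0.46] offs mm [ 4.3  0.7  5.8 -1.1  0.   0. ] rms 1.02
[[-0.9788, -0.2048, 0.0], [-0.2048, 0.9788, 0.0001], [-0.0001, 0.0001, -1.0]]
1 44 | 2 23 | 3 7 | 4 0 | 5 0 | 6 0 | 7 1 | 8 3 | 9 3 | 10 2 | 11 4 | 12 3 | 13 2 | scene vial 144 0.048
side vial 229 0.053
```

```bash
python3 -c "
from station import bot
print(bot.close_job())"
```

```text
the job is handed in; nothing more can be done
None
```

The vial stands upright on the bench, and the job was handed in with the probe on the large ring: nose pushed in about 3.8 mm by force reading, tip within about 1 mm of the centre, probe within about 1.5° of square; I viewed 11 pictures, one over the limit of 10.

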